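Stack the serving tray under the wire shelf

ROBOT

A 6-joint arm with a two-finger parallel gripper is mounted at the origin on the work surface. World frame = base frame: x ahead of the robot, y to its left, z up, the work surface at z = 0. Lengths are in m, angles in degrees, forces in N, time in s.
With the tool pointing down it reaches from about 0.375 to 0.9 m from the base axis. Payload 3.1 kg.
Tool frame: the origin (TCP) lies on the centre line of the jaws, within the pads' length; the fingertips stand 25 mm ahead of it and the grasp point (between the pads) lies 6 mm ahead of it; z points along the fingers, y is the line along which they close (so a half turn about z gives the same grasp; the last joint's range is limited). The gripper opens to 87 mm and grips with 3 to 60 N. Pads are 19 mm wide; open, the fingers measure 117 mm over their backs; the gripper's body (75 mm by 190 mm) begins 51 mm behind the grasp point.
Start: joints at [-82.133, 30.224, 82.088, -0, 67.689, -10.227], TCP at [0.194, -0.594, 0.224] pointing down, gripper open.
Joint ranges: [-176.69, 176.69], [-43.24, 126.21], [12.49, 139.97], [-82, 262], [0, 151.66], [-163.58, 163.58]. Speed limits (degrees/s): [159.86, 159.86, 180, 180, 180, 180].

INTERFACE

Orientations are given as a 3x3 rotation matrix whose columns are the frame's x, y, z axes.
In Python, from rig import read_state, capture, camera_params, hand_in gives the robot as it stands.
- The arm moves only by the tool apply_moves, never from a script. Its argument "rows" is a list of rows, each an object of numbers: "x", "y", "z": the shift along the tool's x, y, z in mm; "rx", "ry", "rz": the turn, a rotation vector about the tool's x, y, z in units of 6 degrees (1.0 is 6 degrees); "claw": the closure in counts, from 0 (fully open) to 255 (shut). A call has 1 to 10 rows; each row is the pose to reach, as a shift and turn from the pose commanded when the call began, along the tool's axes at that moment; what a row does not reach only later rows make up. A row lasts 1/8 s, in which the tool goes at most 62.5 mm and 10.7 degrees, less where a joint would pass 70% of its speed; a pose out of reach is approached as far as the arm can. A call with a gripper value outside its range is refused whole. The fingers move at their own pace and stop on an object; the grip force is fixed at half the most. Time passes only in rows, so rows that repeat a pose let the fingers close. It gives the time, the measured TCP pose, the force, the opening and the grip force at its end, in the units of the state.
- read_state(): the state, without advancing time (a new reading comes with each control period).
- capture(name): name is "scene" or "top"; returns (picture, depth): 384x512x3 uint8, red, green, blue; 384x512 float32, m along the optical axis (not along the pixel's ray), 0 where there is no reading.
- camera_params(name): a dict with "fx", "fy", "cx", "cy" (pixels), "D" ([k1, k2, p1, p2, k3] as OpenCV has them; the pictures are not rectified), "xyz" and "orientation" of the camera in the world. Camera axes: x right, y up, looking along -z (the intrinsics and any distortion apply to the point x, -y, -z); pixel columns grow to the right and rows downward; lengths in m; the calibration is good to about 2 mm. A picture is of the moment at which its call begins. camera_params takes no time and is no camera call.
- hand_in(): hands the job in; it is judged then, once.
The state is a dict: "time_s": time; "joint_positions": joint angles; "qvel": joint speeds; "tau": joint torques, N m; "position": TCP position; "tcp_rot": TCP orientation; "force": force on the tool from outside, world axes, zero at the start; "moment": the same for the moment, N m; "opening": opening from 0.0 (shut) to 1.0 (fully open); "grasp_force": force on a finger pad.
Only numpy, scipy, OpenCV 4.12 (cv2) and the standard library are available. Lean on these libraries where they do the work, as an engineer would, in place of code of your own. Each camera call takes 0.05 s, during which the arm holds its last target. There are 200 camera calls.

TASK

Take the tray that stands on four corner pins by its handle and stack it on the bottom tray under the wire shelf, level, with all four pins dropped fully home in the sockets before you let go. The bottom tray slides sideways on its runners and you cannot rely on where it stands, so feel for the sockets and do not slam or force the tray down. Leave everything else where it is.

Things in the scene. Friction and masses are not known exactly. Their poses are not given: they have to be found in the camera images.
- tray_handle (a point): Handle centre of the tray to stack (bare metal, 150 mm in its x, 200 mm in its y, with pins below its corners and sockets in its top). The handle is an upright flat black bar along the tray's x: 80 mm long, 12 mm thick (y), 26 mm tall (z), on two posts at its ends. Grip it across its thickness. z is up. About 0.45 kg, balanced at the handle; turned half round it is the same tray. Starts level.
- tray_pins (a point): Middle of the same tray at the level of its pins' lower ends, 78 mm below the handle's centre. Four round pins at x = +-60, y = +-58 mm: 14 mm diameter, 28 mm long, ends chamfered to 11 mm. Above this point: floor plate's top 34 mm, front and back rails' tops 54 mm, handle's top 91 mm.
- station: Fixed station. Origin on the table, z up, x away from the robot into it (open front at -x), y along its width. Two low runners along y carry the bottom tray (no handle, 150 by 200 mm), its middle at the origin in x but anywhere from -17 to +17 mm along y: this offset is not reported and must be seen or felt. It is stiff on its runners (some 9 N to slide it) and stops at +-17 mm.
- rail_tops (a point): Point of the fixed station 50 mm above its origin, level with the tops of the bottom tray's front and back rails (30 mm wide, 200 mm long in y, at x = +-60 mm). Each has two square sockets, 17 mm wide, 14 mm deep, at y = +-58 mm from the bottom tray's middle. Pins home: handle centre 114 mm above the table, x axes parallel. Pins standing on the rails beside the sockets: 128 mm.
- shelf_edge (a point): Middle of the front edge of the wire shelf, at its underside, 250 mm above the station's origin: right over the handle of the stacked tray. The shelf reaches 182 mm back (+x) and 154 mm to each side, on 16 mm posts at x = 30 and 165, y = +-150 mm. An upright gripper would strike it: set down with the gripper's body leaning 25 to 40 degrees towards -x, so grip the handle at that lean too.
- flat_tray: Another tray, not to be used: flat-bottomed without pins or sockets, 120 x 150 mm (x, y), rim 38 mm tall, with a similar handle bar, its top 85 mm high. Origin at the centre of its underside.
- bowl: White bowl, 120 mm across, 50 mm tall. Origin at its underside.
- oil: Green bottle, 64 mm across, 190 mm tall (bystander). Origin at its underside.
- jar: Amber jar, 72 mm across, 100 mm tall (bystander). Origin at its underside.
- mug: Blue mug, 76 mm across, 85 mm tall (bystander). Origin at its underside.
- spoon: Wooden spoon lying on the table, 200 mm long (bystander).

How it is judged (in metres and radians):
On the way, in this order (a step that is already met when the one before it is completed fails the run):
1. the tray is lifted clear of the table in the fingers (height (world z) of tray_handle above 0.11 m and contact force between the fingers and tray above 1 N), for 0.2 s.
2. the pins are home in the sockets while the fingers still hold the tray (z of tray_handle in the frame of station below 0.12 m and horizontal distance between tray_handle and station below 0.03 m and contact force between the fingers and tray above 1 N), for 0.1 s.
At the end, for the whole second after the job is handed in: The tray stands in the bottom tray's sockets: handle centre 108 to 118 mm above the table (home 114), within 8 mm of the station's middle in x and 22 mm in y, its x axis within 0.08 rad of the station's, level within 0.04 rad, and at rest (z of tray_handle in the frame of station between 0.108 and 0.118 m and x of tray_handle in the frame of station between -0.008 and 0.008 m and y of tray_handle in the frame of station between -0.022 and 0.022 m and angle between the x axis of tray_handle and the x axis of station, either way round below 0.08 rad and angle between tray_handle's own z axis and vertical below 0.04 rad and linear speed of tray below 0.02 m/s); the robot touches nothing.
It fails at once if the tray is slammed or forced down: over 80 N between it and the station with its bottom tray (contact force between tray and station above 80 N).
It fails at once if any bystander is displaced by more than 30 mm (distance of any of flat_tray, bowl, oil, jar, mug, spoon from where it was at the start of the episode above 0.03 m).
It also fails if it takes over 62 s, if anything falls off the work surface, if the arm or the gripper's body presses on something with over 40 N, if the wrist force passes 120 N, or if a joint passes its speed limit or range.

## Working session

There is one attempt and no reset: what is moved stays moved. The work goes in short steps, Python scripts to look and compute and a tool call to move; the robot and the scene stay as the last step left them, time stands still between calls to the robot, and variables do not carry over. Pictures are saved under pics/ and viewed, at most 10 in all, crops included, and the job is handed in when it is done.

Besides the shell and the picture viewer there is one more tool, called after "Request:" as name(argument=value, ...) on one line, values as JSON. apply_moves: Moves the arm, as the interface text tells. Its arguments: {"type":"object","properties":{"rows":{"type":"array"}},"required":["rows"]}

```bash
ls; mkdir -p pics; python3 - <<'E'
from rig import *
import cv2,numpy as np
for n in("scene","top"):
    p,d=capture(n);np.savez(n+"0.npz",p=p,d=d);cv2.imwrite(f"pics/{n}0.png",cv2.resize(p[...,::-1],(768,576)))
    print(n,camera_params(n))
print(read_state())
E
```

```text
pics
scene {'fx': 353.28066776185693, 'fy': 353.28066776185693, 'cx': 249.20376865103964, 'cy': 196.3330816755401, 'D': array([-0.02029299,  0.        ,  0.        ,  0.        ,  0.        ]), 'xyz': array([0.42095918, 0.75910073, 0.88350087]), 'orientation': array([[-0.98104585,  0.13791135, -0.1361231 ],
       [-0.19362341, -0.66981794,  0.71683603],
       [ 0.00768213,  0.72960563,  0.68382498]])}
top {'fx': 448.33700628263375, 'fy': 448.33700628263375, 'cx': 254.85571727095652, 'cy': 190.22843492749362, 'D': array([-0.06615027,  0.        ,  0.        ,  0.        ,  0.        ]), 'xyz': array([0.3205234 , 0.00712927, 1.50561318]), 'orientation': array([[-0.02203661,  0.9819491 , -0.18785727],
       [-0.99973661, -0.02284841, -0.00215679],
       [-0.0064101 ,  0.18776026,  0.98219397]])}
{'time_s': 0.1, 'joint_positions': array([-8.21337835e+01,  3.02718462e+01,  8.21507100e+01, -1.06625011e-03,
        6.76893406e+01, -1.02280623e+01]), 'qvel': array([ 0.02045479,  0.01832083, -0.14886689, -0.05973218,  0.06712741,
       -0.0133689 ]), 'tau': array([-1.19935744e-04, -4.40983629e+01, -1.77151680e+01,  6.34056260e-02,
        5.33848896e-02, -4.07481366e-05]), 'position': array([ 0.1940352 , -0.5934118 ,  0.22337947]), 'tcp_rot': array([[ 9.50544596e-01,  3.10587974e-01, -2.84338371e-04],
       [ 3.10587929e-01, -9.50542690e-01,  1.93223337e-03],
       [ 3.29852688e-04, -1.92498605e-03, -9.99998093e-01]]), 'force': array([-0.28727609,  0.80260823, -0.3526224 ]), 'moment': array([-0.03081878, -0.02787138, -0.02644395]), 'grasp_force': 0.0, 'opening': 1.0001085129426175}
```

View pics/scene0.png

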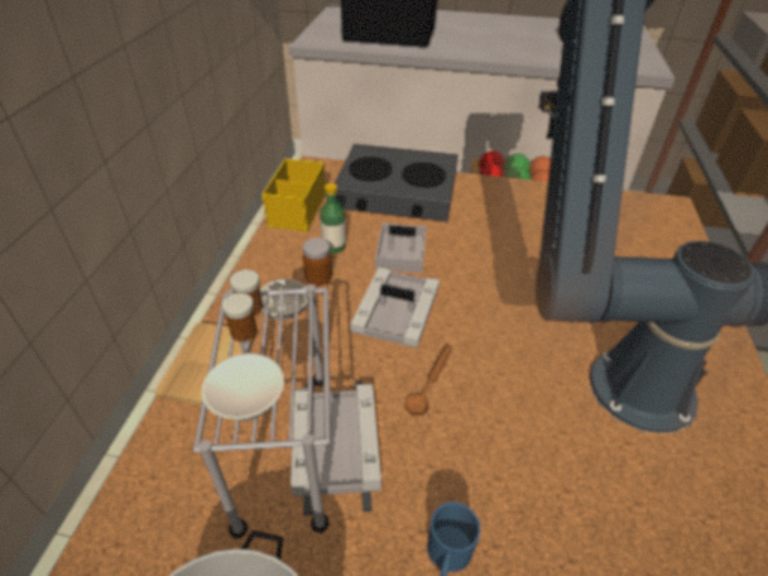

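View pics/top0.png

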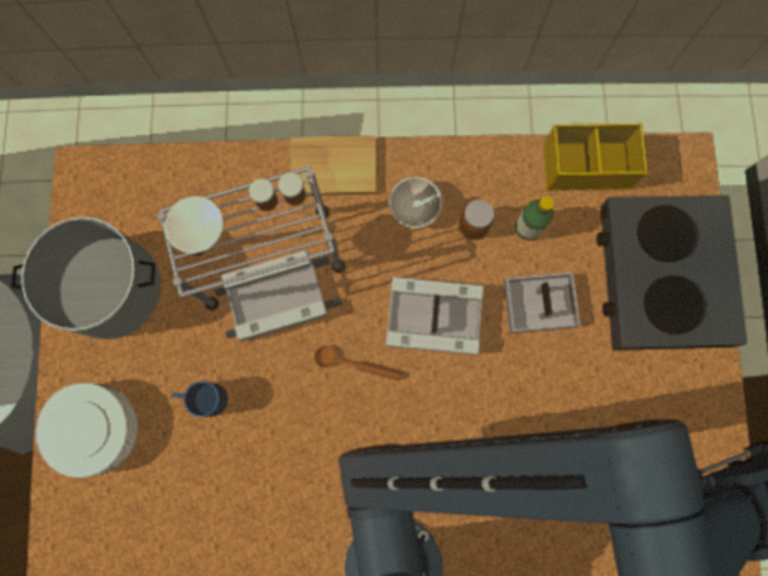

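The scene view shows the pinned tray at (397,305) in the 768 px picture. The bottom tray is at (340,440) under the wire shelf, the flat tray at (402,245), and the spoon and mug nearby. In the top view, the pinned tray's bar is at (435,315), the flat tray at (542,302), the bottom tray at (275,295), the spoon at (360,365), and the shelf corners at about (180,290) and (333,248).

```bash
cat > h.py <<'E'
import numpy as np,cv2
from rig import *
def ray(n,uv,z):
    c=camera_params(n);K=np.array([[c['fx'],0,c['cx']],[0,c['fy'],c['cy']],[0,0,1]])
    q=cv2.undistortPoints(np.array(uv,float).reshape(-1,1,2),K,c['D']).reshape(-1,2)
    d=np.c_[q[:,0],-q[:,1],-np.ones(len(q))]@np.array(c['orientation']).T
    o=np.array(c['xyz']);t=(z-o[2])/d[:,2]
    return o+t[:,None]*d
def proj(n,P):
    c=camera_params(n);K=np.array([[c['fx'],0,c['cx']],[0,c['fy'],c['cy']],[0,0,1]])
    p=(np.array(P,float).reshape(-1,3)-c['xyz'])@np.array(c['orientation'])
    p=p*[1,-1,-1]
    return cv2.projectPoints(p,np.zeros(3),np.zeros(3),K,np.array(c['D']))[0].reshape(-1,2)
E
python3 - <<'E'
from h import *
p=np.load("top0.npz")['p'];s=np.load("scene0.npz")['p']
a=cv2.resize(p[105:245,95:335],(0,0),fx=3.3,fy=3.3,interpolation=cv2.INTER_CUBIC)
cv2.imwrite("pics/topc.png",a[...,::-1]);print(a.shape)
b=cv2.resize(s[170:360,120:300],(0,0),fx=3.1,fy=3.1,interpolation=cv2.INTER_CUBIC)
cv2.imwrite("pics/scec.png",b[...,::-1])
# handle bar
for n,im,box in(("top",p,(265,185,320,235)),("scene",s,(240,180,290,215))):
    x0,y0,x1,y1=box;m=(im[y0:y1,x0:x1].max(2)<60).astype(np.uint8)
    for c in cv2.findContours(m,0,1)[0]:
        if cv2.contourArea(c)>15:
            r=cv2.minAreaRect(c+np.array([x0,y0]));bp=cv2.boxPoints(r);print(n,r,ray(n,bp,.091).round(4).tolist())
# white rails in top
hsv=cv2.cvtColor(p,cv2.COLOR_RGB2HSV)
m=((p.min(2)>135)&(hsv[...,1]<50)).astype(np.uint8);m[:150]=0
for c in cv2.findContours(m,0,1)[0]:
    if cv2.contourArea(c)>100:
        r=cv2.minAreaRect(c);print(r,[ray("top",cv2.boxPoints(r),z)[:,:2].round(4).tolist() for z in(.05,.054)])
E
```

```text
(462, 792, 3)
top ((290.2157287597656, 209.4796905517578), (2.066164493560791, 23.155288696289062), 4.085616588592529) [[0.4894, -0.0938, 0.091], [0.5636, -0.1017, 0.091], [0.563, -0.1083, 0.091], [0.4888, -0.1003, 0.091]]
scene ((264.6176452636719, 195.02940368652344), (21.10059928894043, 6.063390731811523), 14.03624439239502) [[0.5653, -0.079, 0.091], [0.5658, -0.1084, 0.091], [0.495, -0.0972, 0.091], [0.4957, -0.0684, 0.091]]
((53.5, 286.5), (61.0, 59.0), 90.0) [[[0.3964, 0.7743], [0.3938, 0.5752], [0.2, 0.5676], [0.2008, 0.7625]], [[0.3962, 0.7722], [0.3935, 0.5736], [0.2003, 0.566], [0.2011, 0.7605]]]
((287.95635986328125, 227.94692993164062), (60.78458023071289, 8.78754711151123), 5.572197437286377) [[[0.4692, 0.0053], [0.4977, 0.0019], [0.4737, -0.1947], [0.4453, -0.1906]], [[0.4687, 0.0053], [0.4972, 0.0019], [0.4733, -0.1942], [0.445, -0.1901]]]
((185.9832000732422, 211.9423828125), (10.59999942779541, 59.91999816894531), 73.73979187011719) [[[0.5228, 0.3379], [0.5745, 0.1481], [0.5403, 0.1385], [0.489, 0.3275]], [[0.5223, 0.3369], [0.5738, 0.1477], [0.5397, 0.1381], [0.4886, 0.3266]]]
((296.6706237792969, 192.40359497070312), (48.3547477722168, 8.187556266784668), 5.52754020690918) [[[0.5844, -0.0466], [0.6118, -0.05], [0.5924, -0.2087], [0.5651, -0.2048]], [[0.5837, -0.0465], [0.611, -0.0499], [0.5916, -0.2081], [0.5645, -0.2042]]]
((128.0, 159.0), (18.0, 38.0), 90.0) [[[0.7496, 0.5026], [0.746, 0.3721], [0.6833, 0.3705], [0.6866, 0.4999]], [[0.7484, 0.5012], [0.7448, 0.3711], [0.6823, 0.3695], [0.6856, 0.4986]]]
```

View pics/topc.png

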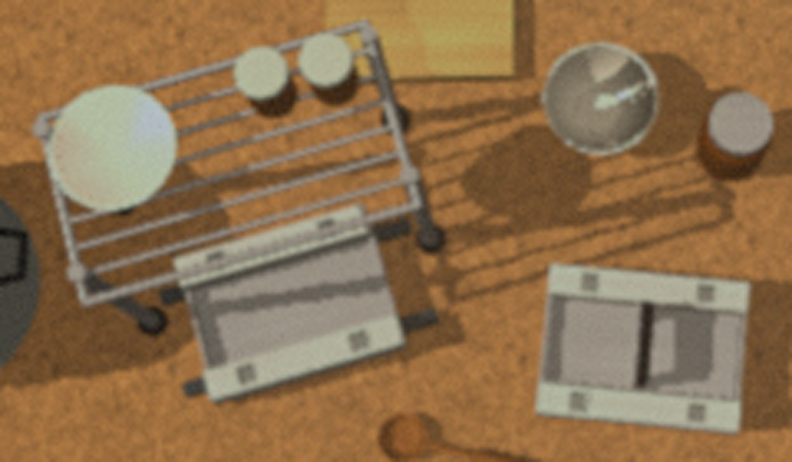

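View pics/scec.png

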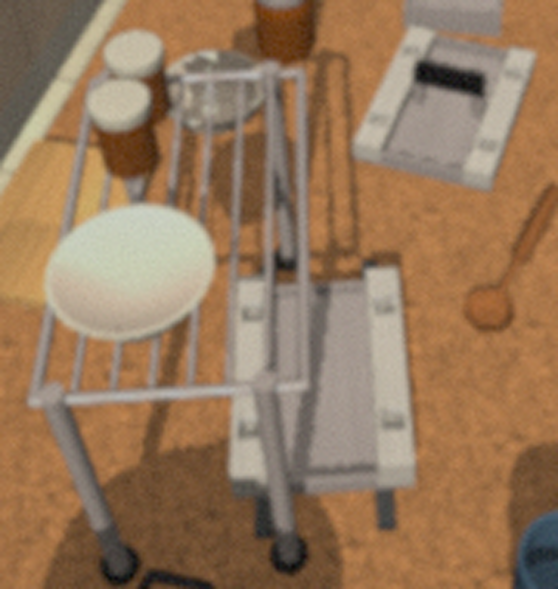

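The crops show the bottom tray's sockets in the top crop at (247,373), (359,339), (325,224) and (214,257). The pinned tray's sockets are at (589,282), (706,292), (578,401) and (697,412). All eight also show in the scene crop. The shelf's front corners are at (85,302) and (420,206), with runner ends at (185,390), (437,318), (163,297) and (408,229).

```bash
python3 - <<'E'
from h import *
T=lambda L:np.array(L,float)/3.3+[95-.35,105-.35]
S=lambda L:np.array(L,float)/3.1+[120-.35,170-.35]
im={n:cv2.cvtColor(np.load(n+"0.npz")['p'],cv2.COLOR_RGB2GRAY).astype(float) for n in("top","scene")}
def refine(n,uv,h=4):
    out=[]
    for u,v in uv:
        for _ in range(3):
            i,j=int(round(u)),int(round(v));w=im[n][j-h:j+h+1,i-h:i+h+1]
            k=np.clip(np.percentile(w,70)-w-12,0,None);y,x=np.mgrid[j-h:j+h+1,i-h:i+h+1]
            if k.sum()>0:u,v=(k*x).sum()/k.sum(),(k*y).sum()/k.sum()
        out.append((u,v))
    return np.array(out)
# model pts order: front-left(y+), front-right, back-right, back-left
def fit(A):
    M=np.array([[-60,58],[-60,-58],[60,-58],[60,58]])/1e3
    c=A.mean(0);H=M.T@(A-c);th=np.arctan2(H[0,1]-H[1,0],H[0,0]+H[1,1])
    R=np.array([[np.cos(th),-np.sin(th)],[np.sin(th),np.cos(th)]])
    print(" c",c.round(4),"th",np.degrees(th).round(2),"res mm",((A-c-M@R.T)*1e3).round(1).tolist())
for name,z,t,s in(("bottom",.05,[(247,373),(359,339),(325,224),(214,257)],[(392,419),(391,305),(252,313),(248,427)]),
              ("tray",.054,[(578,401),(697,412),(706,292),(589,282)],[(486,144),(515,74),(412,52),(379,120)])):
    for n,uv in(("top",T(t)),("scene",S(s))):
        for q in(uv,refine(n,uv,3)):
            print(name,n,end="");fit(ray(n,q,z)[:,:2])
sh=ray("top",T([(85,302),(420,206),(370,24),(38,120)]),.254);print("shelf",sh.round(4).tolist())
r=ray("top",T([(185,390),(437,318),(163,297),(408,229)]),.01);print("runners",r.round(4).tolist(),r.mean(0))
sf=ray("scene",S([(305,385),(302,72)]),.254);print("shelf scene",sf.round(4).tolist())
d=np.load("top0.npz")['d'];print(d[190:215,290].round(3))
for m,u in(("spoon",(402,462)),("spoonhead",(410,435))):print(m,ray("top",T([u]),.01))
print("flat bar",ray("top",[(542/1.5,300/1.5)],.085),"mug",ray("top",[(205/1.5,398/1.5)],.08))
E
```

```text
bottom top c [0.5889 0.2538] th 16.06 res mm [[-1.4, -0.7], [-1.8, -0.9], [1.3, 0.4], [1.9, 1.2]]
bottom top c [0.5897 0.2547] th 14.82 res mm [[-3.0, -1.2], [-1.5, -1.9], [0.2, -0.7], [4.3, 3.8]]
bottom scene c [0.5864 0.2518] th 14.44 res mm [[1.0, -1.1], [-4.0, -1.5], [1.9, 2.4], [1.0, 0.1]]
bottom scene c [0.5819 0.2533] th 13.63 res mm [[2.5, 0.5], [-11.6, -7.5], [7.4, 4.4], [1.7, 2.5]]
tray top c [ 0.5311 -0.101 ] th -6.64 res mm [[0.0, 0.9], [-0.1, -0.6], [0.3, -0.8], [-0.2, 0.4]]
tray top c [ 0.5315 -0.1008] th -7.02 res mm [[-0.1, 1.0], [0.1, -0.5], [0.3, -0.1], [-0.3, -0.3]]
tray scene c [ 0.5322 -0.0995] th -6.87 res mm [[1.8, -1.6], [-1.1, -0.2], [-0.5, 1.1], [-0.3, 0.6]]
tray scene c [ 0.5226 -0.0903] th -10.69 res mm [[5.2, -12.6], [-6.9, -2.3], [-5.7, 19.2], [7.3, -4.3]]
shelf [[0.5516, 0.3944, 0.254], [0.6298, 0.103, 0.254], [0.7984, 0.1466, 0.254], [0.7171, 0.4428, 0.254]]
runners [[0.503, 0.3635, 0.01], [0.5716, 0.1052, 0.01], [0.6, 0.3885, 0.01], [0.6659, 0.1343, 0.01]] [0.58512717 0.24788565 0.01      ]
shelf scene [[0.5521, 0.3936, 0.254], [0.6317, 0.1032, 0.254]]
[1.477 1.477 1.48  1.477 1.471 1.479 1.478 1.434 1.436 1.438 1.427 1.433
 1.439 1.429 1.434 1.429 1.43  1.433 1.43  1.429 1.426 1.42  1.426 1.432
 1.428]
spoon [[0.42531309 0.14211726 0.01      ]]
spoonhead [[0.4523524  0.13382305 0.01      ]]
flat bar [[ 0.55223339 -0.3318042   0.085     ]] mug [[0.36014027 0.38924159 0.08      ]]
```

```bash
cat >> h.py <<'E'
from scipy.spatial.transform import Rotation as Ro
def Rt(yaw,lean):
    a,l=np.radians([yaw,lean]);ux=np.array([np.cos(a),np.sin(a),0]);uy=np.array([-np.sin(a),np.cos(a),0])
    z=np.sin(l)*ux+[0,0,-np.cos(l)];y=-uy
    return np.c_[np.cross(y,z),y,z]
def plan(H,yaw,lean,p0=None,R0=None):
    "grasp-point target H -> shift mm, turn/6deg in tool axes"
    s=read_state();p0=s['position'] if p0 is None else p0;R0=s['tcp_rot'] if R0 is None else R0
    R=Rt(yaw,lean);p=np.array(H)-.006*R[:,2]
    return (R0.T@(p-p0)*1e3).round(1).tolist(),(np.degrees(Ro.from_matrix(R0.T@R).as_rotvec())/6).round(2).tolist()
def where():
    s=read_state();R=s['tcp_rot'];z=R[:,2]
    print("t",s['time_s'],"H",(s['position']+.006*z).round(4),"yaw",np.degrees(np.arctan2(R[0,0],-R[0,1]*0+R[0,0])) if 0 else round(float(np.degrees(np.arctan2(-R[0,1]*-1*-1,-R[1,1]))),2),
     "lean",round(float(np.degrees(np.arccos(-z[2]))),2),"F",s['force'].round(1),"M",s['moment'].round(2),"g",round(s['grasp_force'],1),"op",round(s['opening'],3))
E
python3 - <<'E'
from h import *
a=np.radians(-6.8);H=np.array([.5316,-.1003,.078]);R=Rt(-6.8,35)
pre=H-.1*R[:,2];print(pre,plan(pre,-6.8,35));print(R.round(3))
where()
E
```

```text
[ 0.47464584 -0.09350863  0.1599152 ] ([418.9, -389.4, 59.4], [-1.29, 5.74, 4.01])
[[ 0.813 -0.118  0.57 ]
 [-0.097 -0.993 -0.068]
 [ 0.574 -0.    -0.819]]
t 0.1 H [ 0.194  -0.5934  0.2174] yaw -18.09 lean 0.11 F [-0.3  0.8 -0.4] M [-0.03 -0.03 -0.03] g 0.0 op 1.0
```

Request:
apply_moves(rows=[{"x":50,"y":-47,"z":0},{"x":100,"y":-94,"z":0,"rx":-0.3,"ry":1.4,"rz":1},{"x":150,"y":-140,"z":0,"rx":-0.6,"ry":2.8,"rz":2},{"x":200,"y":-187,"z":0,"rx":-1,"ry":4.3,"rz":3},{"x":250,"y":-234,"z":0,"rx":-1.29,"ry":5.74,"rz":4.01},{"x":300,"y":-280,"z":0,"rx":-1.29,"ry":5.74,"rz":4.01},{"x":350,"y":-326,"z":0,"rx":-1.29,"ry":5.74,"rz":4.01},{"x":385,"y":-360,"z":20,"rx":-1.29,"ry":5.74,"rz":4.01},{"x":419,"y":-389.4,"z":50,"rx":-1.29,"ry":5.74,"rz":4.01},{"x":419,"y":-389.4,"z":59,"rx":-1.29,"ry":5.74,"rz":4.01}])

```text
validation failed for argument at $.ro...
```

```bash
sed -i 's/np.degrees(np.arctan2(R\[0,0\].*if 0 else round(float(np.degrees(np.arctan2(.*R\[1,1\]))),2)/round(float(np.degrees(np.arctan2(R[0,1],-R[1,1]))),2)/' h.py
python3 - <<'E'
from h import *
where()
R=Rt(-6.8,35);H=np.array([.5316,-.1003,.078])
print(plan(H-.1*R[:,2],-6.8,35),plan(H,-6.8,35))
p,d=capture("top");cv2.imwrite("pics/t1.png",cv2.resize(p[130:290,200:400],(0,0),fx=3,fy=3)[...,::-1])
E
```

```text
t 0.1 H [ 0.194  -0.5934  0.2174] yaw 18.09 lean 0.11 F [-0.3  0.8 -0.4] M [-0.03 -0.03 -0.03] g 0.0 op 1.0
([418.9, -389.4, 59.4], [-1.29, 5.74, 4.01]) ([470.9, -365.1, 141.3], [-1.29, 5.74, 4.01])
```

View pics/t1.png

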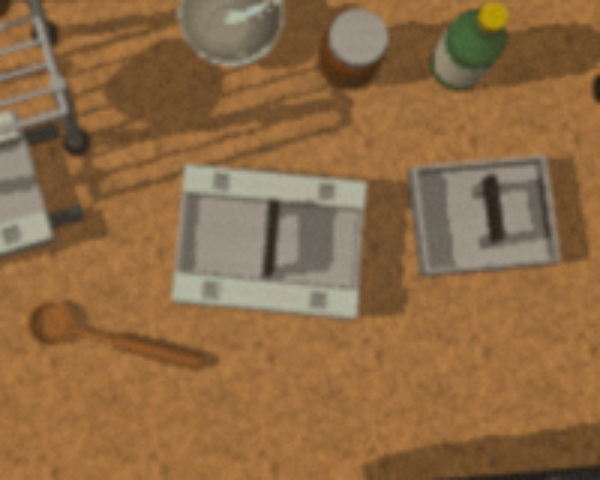

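The move was refused, so the picture shows the unmoved scene with the tray's bar at (272,240). I'll give every key in each row.

Request:
apply_moves(rows=[{"x":50,"y":-47,"z":0,"rx":0,"ry":0,"rz":0,"claw":0},{"x":100,"y":-94,"z":0,"rx":-0.3,"ry":1.4,"rz":1,"claw":0},{"x":150,"y":-140,"z":0,"rx":-0.6,"ry":2.8,"rz":2,"claw":0},{"x":200,"y":-187,"z":0,"rx":-1,"ry":4.3,"rz":3,"claw":0},{"x":250,"y":-234,"z":0,"rx":-1.29,"ry":5.74,"rz":4.01,"claw":0},{"x":300,"y":-280,"z":0,"rx":-1.29,"ry":5.74,"rz":4.01,"claw":0},{"x":350,"y":-326,"z":0,"rx":-1.29,"ry":5.74,"rz":4.01,"claw":0},{"x":385,"y":-360,"z":20,"rx":-1.29,"ry":5.74,"rz":4.01,"claw":0},{"x":419,"y":-389.4,"z":50,"rx":-1.29,"ry":5.74,"rz":4.01,"claw":0},{"x":419,"y":-389.4,"z":59,"rx":-1.29,"ry":5.74,"rz":4.01,"claw":0}])

```text
time_s: 1.4
position: [0.4684, -0.1067, 0.179]
tcp_rot: [[0.806, -0.113, 0.581], [-0.092, -0.994, -0.066], [0.585, -0.0, -0.811]]
force: [0.7, -1.0, 0.7]
opening: 1.003
grasp_force: 0.0
```

```bash
python3 - <<'E'
from h import *
where()
R=Rt(-6.8,35);H=np.array([.5316,-.1003,.078])
print(plan(H-.1*R[:,2],-6.8,35),plan(H,-6.8,35))
E
```

```text
t 1.4 H [ 0.4719 -0.1071  0.1741] yaw -6.51 lean 35.82 F [ 0.7 -1.   0.7] M [ 0.07  0.28 -0.  ] g 0.0 op 1.003
([-7.2, -13.9, 12.2], [-0.03, -0.14, 0.04]) ([-8.7, -13.6, 112.2], [-0.03, -0.14, 0.04])
```

Request:
apply_moves(rows=[{"x":0,"y":0,"z":0,"rx":0,"ry":0,"rz":0,"claw":0},{"x":0,"y":0,"z":0,"rx":0,"ry":0,"rz":0,"claw":0}])

```text
time_s: 1.65
position: [0.4679, -0.1093, 0.1795]
tcp_rot: [[0.806, -0.116, 0.581], [-0.094, -0.993, -0.068], [0.585, 0.0, -0.811]]
force: [0.4, -0.7, -0.3]
opening: 1.0
grasp_force: 0.0
```

```bash
python3 - <<'E'
from h import *
where()
R=Rt(-6.8,35);H=np.array([.5316,-.1003,.078])
print(plan(H-.1*R[:,2],-6.8,35),plan(H,-6.8,35))
E
```

```text
t 1.65 H [ 0.4714 -0.1097  0.1746] yaw -6.64 lean 35.81 F [ 0.4 -0.7 -0.3] M [ 0.09  0.33 -0.  ] g 0.0 op 1.0
([-7.4, -16.4, 12.7], [-0.01, -0.14, 0.02]) ([-8.8, -16.3, 112.7], [-0.01, -0.14, 0.02])
```

Request:
apply_moves(rows=[{"x":-8,"y":-16,"z":12,"rx":0,"ry":-0.14,"rz":0,"claw":0},{"x":-8,"y":-16.3,"z":30,"rx":0,"ry":-0.14,"rz":0,"claw":0},{"x":-8.5,"y":-16.3,"z":55,"rx":0,"ry":-0.14,"rz":0,"claw":0},{"x":-8.8,"y":-16.3,"z":80,"rx":0,"ry":-0.14,"rz":0,"claw":0},{"x":-8.8,"y":-16.3,"z":100,"rx":0,"ry":-0.14,"rz":0,"claw":0},{"x":-8.8,"y":-16.3,"z":112.5,"rx":0,"ry":-0.14,"rz":0,"claw":0},{"x":-8.8,"y":-16.3,"z":112.5,"rx":0,"ry":-0.14,"rz":0,"claw":0},{"x":-8.8,"y":-16.3,"z":112.5,"rx":0,"ry":-0.14,"rz":0,"claw":0}])

```text
time_s: 2.65
position: [0.5277, -0.0996, 0.0835]
tcp_rot: [[0.814, -0.116, 0.57], [-0.096, -0.993, -0.066], [0.573, -0.0, -0.819]]
force: [-0.4, 1.3, -0.5]
opening: 0.997
grasp_force: 0.0
```

```bash
python3 - <<'E'
from h import *
where()
H=np.array([.5316,-.1003,.078]);print(plan(H,-6.8,35))
for n in("top","scene"):
    p,d=capture(n);np.savez(n+"1.npz",p=p,d=d)
    c=proj(n,H)[0].astype(int);w=p[c[1]-45:c[1]+45,c[0]-60:c[0]+60];cv2.imwrite(f"pics/{n}_g.png",cv2.resize(w,(0,0),fx=4,fy=4)[...,::-1])
a=cv2.imread("pics/top_g.png");b=cv2.imread("pics/scene_g.png");cv2.imwrite("pics/g.png",cv2.resize(np.hstack([a,b]),(800,300)))
E
```

```text
t 2.65 H [ 0.5311 -0.1     0.0785] yaw -6.69 lean 34.99 F [-0.4  1.3 -0.5] M [0.1  0.37 0.02] g 0.0 op 0.997
([0.1, 0.2, 0.8], [-0.01, 0.0, 0.01])
```

View pics/g.png

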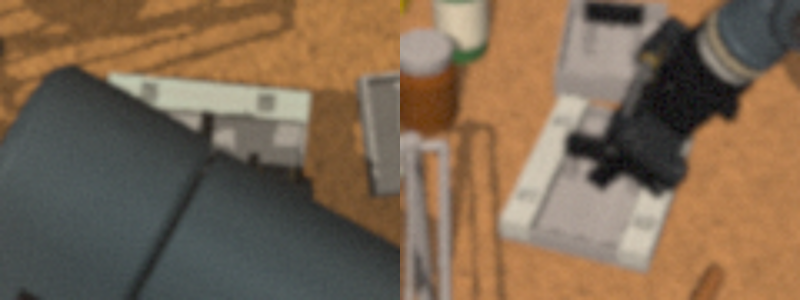

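The scene half shows the gripper straddling the bar at about (600,150), with the tray undisturbed. Closing now.

Request:
apply_moves(rows=[{"x":0,"y":0,"z":0,"rx":0,"ry":0,"rz":0,"claw":255},{"x":0,"y":0,"z":0,"rx":0,"ry":0,"rz":0,"claw":255},{"x":0,"y":0,"z":0,"rx":0,"ry":0,"rz":0,"claw":255},{"x":0,"y":0,"z":0,"rx":0,"ry":0,"rz":0,"claw":255},{"x":0,"y":0,"z":0,"rx":0,"ry":0,"rz":0,"claw":255},{"x":0,"y":0,"z":0,"rx":0,"ry":0,"rz":0,"claw":255},{"x":0,"y":0,"z":0,"rx":0,"ry":0,"rz":0,"claw":255},{"x":0,"y":0,"z":0,"rx":0,"ry":0,"rz":0,"claw":255}])

```text
time_s: 3.75
position: [0.528, -0.0995, 0.0828]
tcp_rot: [[0.814, -0.117, 0.569], [-0.096, -0.993, -0.066], [0.573, -0.001, -0.82]]
force: [-0.4, -3.3, 0.3]
opening: 0.175
grasp_force: 1.3
```

```bash
python3 - <<'E'
from h import *
where()
print(read_state()['tcp_rot'].T[:,2])
E
```

```text
t 3.75 H [ 0.5314 -0.0999  0.0779] yaw -6.69 lean 34.96 F [-0.4 -3.3  0.3] M [-0.34  0.51 -0.28] g 1.3 op 0.175
[ 5.73037538e-01 -5.99964395e-04 -8.19528902e-01]
```

Request:
apply_moves(rows=[{"x":0,"y":0,"z":0,"rx":0,"ry":0,"rz":0,"claw":255},{"x":0,"y":0,"z":0,"rx":0,"ry":0,"rz":0,"claw":255},{"x":0,"y":0,"z":0,"rx":0,"ry":0,"rz":0,"claw":255}])

```text
time_s: 4.12
position: [0.5281, -0.0997, 0.0828]
tcp_rot: [[0.814, -0.117, 0.569], [-0.096, -0.993, -0.067], [0.573, -0.001, -0.82]]
force: [0.1, -3.6, 0.5]
opening: 0.134
grasp_force: 30.0
```

```bash
python3 -c "
from h import *
where()"
```

```text
t 4.125 H [ 0.5315 -0.1001  0.0779] yaw -6.72 lean 34.96 F [ 0.1 -3.6  0.5] M [-0.43  0.47 -0.43] g 30.0 op 0.134
```

Request:
apply_moves(rows=[{"x":5.7,"y":0,"z":-8.2,"rx":0,"ry":0,"rz":0,"claw":255},{"x":14,"y":0,"z":-20,"rx":0,"ry":0,"rz":0,"claw":255},{"x":25.8,"y":0,"z":-36.9,"rx":0,"ry":0,"rz":0,"claw":255},{"x":37,"y":0,"z":-53,"rx":0,"ry":0,"rz":0,"claw":255},{"x":48,"y":0,"z":-68.6,"rx":0,"ry":0,"rz":0,"claw":255},{"x":51.6,"y":0,"z":-73.8,"rx":0,"ry":0,"rz":0,"claw":255},{"x":51.6,"y":0,"z":-73.8,"rx":0,"ry":0,"rz":0,"claw":255},{"x":51.6,"y":0,"z":-73.8,"rx":0,"ry":0,"rz":0,"claw":255}])

```text
time_s: 5.12
position: [0.5269, -0.0986, 0.1718]
tcp_rot: [[0.815, -0.115, 0.567], [-0.095, -0.993, -0.065], [0.571, -0.001, -0.821]]
force: [0.7, -0.9, -6.3]
opening: 0.135
grasp_force: 30.0
```

```bash
python3 -c "
from h import *
where()
a=np.radians(15);S=np.array([.588,.253])
f=lambda x,z:[*(S+x*np.array([np.cos(a),np.sin(a)])),z]
print(plan(f(-.17,.165),15,35),plan(f(-.22,.165),-6.8,35))"
```

```text
t 5.125 H [ 0.5303 -0.099   0.1668] yaw -6.62 lean 34.81 F [ 0.7 -0.9 -6.3] M [0.19 0.98 0.03] g 30.0 op 0.135
([-117.1, -292.4, -78.7], [2.05, 0.03, -2.96]) ([-155.5, -275.2, -105.4], [-0.03, 0.03, 0.02])
```

```bash
python3 -c "
from h import *
a=np.radians(15);S=np.array([.588,.253])
f=lambda x,z:[*(S+x*np.array([np.cos(a),np.sin(a)])),z]
print(f(-.12,.16),plan(f(-.12,.16),15,35))"
```

```text
[np.float64(0.47208890084531174), np.float64(0.22194171458769751), 0.16] ([-81.8, -310.8, -48.0], [2.05, 0.03, -2.96])
```

Request:
apply_moves(rows=[{"x":-8,"y":-31,"z":-5,"rx":0.2,"ry":0,"rz":-0.3,"claw":255},{"x":-16,"y":-62,"z":-10,"rx":0.4,"ry":0,"rz":-0.6,"claw":255},{"x":-27,"y":-104,"z":-16,"rx":0.7,"ry":0.01,"rz":-1,"claw":255},{"x":-38,"y":-146,"z":-22,"rx":1,"ry":0.01,"rz":-1.4,"claw":255},{"x":-49,"y":-187,"z":-29,"rx":1.25,"ry":0.02,"rz":-1.8,"claw":255},{"x":-60,"y":-228,"z":-35,"rx":1.5,"ry":0.02,"rz":-2.17,"claw":255},{"x":-71,"y":-270,"z":-42,"rx":1.8,"ry":0.03,"rz":-2.6,"claw":255},{"x":-78,"y":-296,"z":-46,"rx":1.95,"ry":0.03,"rz":-2.8,"claw":255},{"x":-81.8,"y":-310.8,"z":-48,"rx":2.05,"ry":0.03,"rz":-2.96,"claw":255},{"x":-81.8,"y":-310.8,"z":-48,"rx":2.05,"ry":0.03,"rz":-2.96,"claw":255}])

```text
time_s: 6.38
position: [0.4688, 0.2209, 0.1643]
tcp_rot: [[0.792, 0.259, 0.553], [0.213, -0.966, 0.147], [0.572, 0.002, -0.82]]
force: [0.1, 0.3, -6.5]
opening: 0.136
grasp_force: 30.0
```

Request:
apply_moves(rows=[{"x":0,"y":0,"z":0,"rx":0,"ry":0,"rz":0,"claw":255},{"x":0,"y":0,"z":0,"rx":0,"ry":0,"rz":0,"claw":255},{"x":0,"y":0,"z":0,"rx":0,"ry":0,"rz":0,"claw":255}])

```text
time_s: 6.75
position: [0.4702, 0.2197, 0.1655]
tcp_rot: [[0.79, 0.257, 0.556], [0.211, -0.967, 0.146], [0.575, 0.002, -0.818]]
force: [0.2, -0.6, -5.5]
opening: 0.135
grasp_force: 30.0
```

```bash
python3 -c "
from h import *
where()
a=np.radians(15);S=np.array([.588,.253])
f=lambda x,z:[*(S+x*np.array([np.cos(a),np.sin(a)])),z]
print(plan(f(-.12,.16),15,35),plan(f(-0.0,.145),15,35))
im=[]
for n in('top','scene'):
    p,d=capture(n);np.savez(n+'2.npz',p=p,d=d)
    c=proj(n,f(-.06,.1))[0].astype(int);im.append(cv2.resize(p[c[1]-75:c[1]+75,c[0]-75:c[0]+75],(400,400),interpolation=2))
cv2.imwrite('pics/a.png',np.hstack(im)[...,::-1])"
```

```text
t 6.75 H [0.4736 0.2205 0.1606] yaw 14.86 lean 35.11 F [ 0.2 -0.6 -5.5] M [-0.25  0.92 -0.03] g 30.0 op 0.135
([-1.2, -1.7, -0.2], [0.03, -0.02, -0.01]) ([88.4, -2.0, 81.1], [0.03, -0.02, -0.01])
```

View pics/a.png

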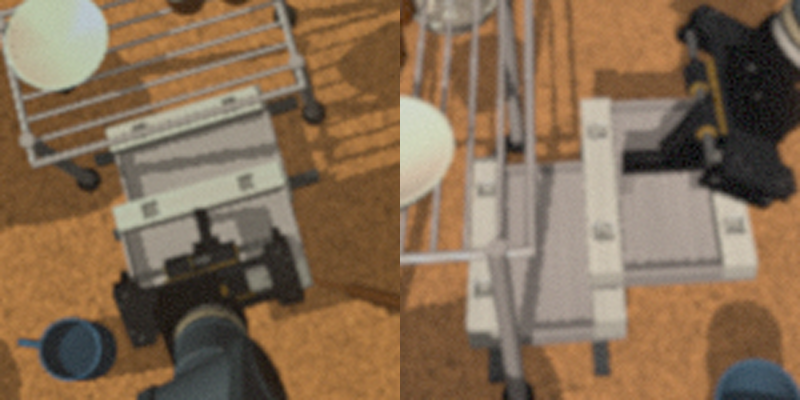

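The held tray is level. Its back-rail sockets are at (150,210) and (245,182) in the top half. The bottom tray's back sockets are at (140,128) and (230,102), and the way ahead is clear. I'll compare the two trays in the same views.

```bash
python3 -c "
from h import *
a=np.radians(15);S=np.array([.588,.253]);ux=np.array([np.cos(a),np.sin(a)]);uy=np.array([-ux[1],ux[0]])
f=lambda x,z:[*(S+x*ux),z]
hz=.1606-.024
def go(n,uv,z,off):
    c=proj(n,f(-.06,.1))[0].astype(int)
    q=(np.array(uv,float)-[400*(n=='scene'),0]+.5)/(400/150)-.5+c-75
    A=ray(n,q,z)[:,:2];m=A.mean(0);d=A[0]-A[-1]
    print(n,z,'mid->centre',(m-off*ux).round(4),'dir',np.degrees(np.arctan2(-d[0],d[1])).round(1),'len',np.hypot(*d).round(4),'station',((m-off*ux-S)@np.c_[ux,uy]*1e3).round(1))
go('top',[(150,210),(245,182)],hz,.06);go('scene',[(602,231),(597,132)],hz,.06)
go('top',[(140,128),(230,102)],.05,.06);go('scene',[(485,290),(487,190)],.05,.06)
H=np.array([.4736,.2205]);print('hand',((H-S)@np.c_[ux,uy]*1e3).round(1))
"
```

```text
top 0.1366 mid->centre [0.4731 0.222 ] dir 15.4 len 0.1146 station [-119.    -0.2]
scene 0.1366 mid->centre [0.4751 0.2217] dir 14.2 len 0.1142 station [-117.2   -1. ]
top 0.05 mid->centre [0.5892 0.2531] dir 15.2 len 0.1168 station [ 1.1 -0.2]
scene 0.05 mid->centre [0.5857 0.2541] dir 15.8 len 0.116 station [-1.9  1.7]
hand [-118.9   -1.8]
```

Request:
apply_moves(rows=[{"x":10,"y":-0.5,"z":8,"rx":0,"ry":0,"rz":0,"claw":255},{"x":25,"y":-1,"z":21,"rx":0.03,"ry":-0.02,"rz":0,"claw":255},{"x":41,"y":-1.5,"z":36,"rx":0.03,"ry":-0.02,"rz":0,"claw":255},{"x":57,"y":-1.5,"z":51,"rx":0.03,"ry":-0.02,"rz":0,"claw":255},{"x":71,"y":-1.5,"z":65,"rx":0.03,"ry":-0.02,"rz":0,"claw":255},{"x":82,"y":-1.5,"z":75,"rx":0.03,"ry":-0.02,"rz":0,"claw":255},{"x":88.4,"y":-1.5,"z":81,"rx":0.03,"ry":-0.02,"rz":0,"claw":255},{"x":88.4,"y":-1.5,"z":81,"rx":0.03,"ry":-0.02,"rz":0,"claw":255},{"x":88.4,"y":-1.5,"z":81,"rx":0.03,"ry":-0.02,"rz":0,"claw":255}])

```text
time_s: 7.98
position: [0.58, 0.2527, 0.1484]
tcp_rot: [[0.793, 0.264, 0.549], [0.212, -0.964, 0.157], [0.571, -0.008, -0.821]]
force: [-0.6, 0.1, -5.9]
opening: 0.131
grasp_force: 30.0
```

```bash
python3 -c "
from h import *
where()
a=np.radians(15);S=np.array([.588,.253]);ux=np.array([np.cos(a),np.sin(a)]);uy=np.array([-ux[1],ux[0]])
for z in(.132,.126,.114):print(plan([*(S-.0005*uy),z],15,35))
im=[]
for n in('top','scene'):
    p,d=capture(n);np.savez(n+'3.npz',p=p,d=d)
    c=proj(n,[*S,.1])[0].astype(int);im.append(cv2.resize(p[c[1]-60:c[1]+60,c[0]-60:c[0]+60],(400,400),interpolation=2))
cv2.imwrite('pics/b.png',np.hstack(im)[...,::-1])"
```

```text
t 7.975 H [0.5833 0.2536 0.1435] yaw 15.31 lean 34.85 F [-0.6  0.1 -5.9] M [-0.3   0.88 -0.  ] g 30.0 op 0.131
([-3.0, 2.4, 11.9], [-0.09, 0.03, -0.0])
([-6.4, 2.4, 16.8], [-0.09, 0.03, -0.0])
([-13.3, 2.5, 26.7], [-0.09, 0.03, -0.0])
```

View pics/b.png

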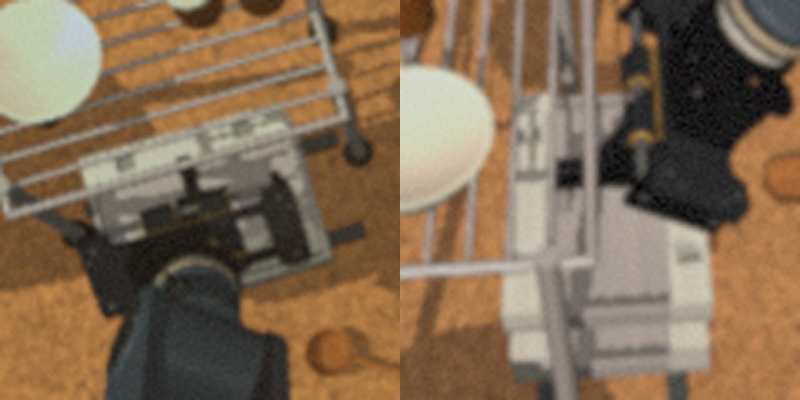

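The tray hangs over the bottom tray clear of shelf and posts. In the scene half the pinned tray's near edge is at y≈310 and the bottom tray's at y≈360. Lowering slowly.

Request:
apply_moves(rows=[{"x":0,"y":1,"z":4,"rx":-0.09,"ry":0.03,"rz":0,"claw":255},{"x":-1.5,"y":2.4,"z":8,"rx":-0.09,"ry":0.03,"rz":0,"claw":255},{"x":-3.0,"y":2.4,"z":12,"rx":-0.09,"ry":0.03,"rz":0,"claw":255},{"x":-3.0,"y":2.4,"z":12,"rx":-0.09,"ry":0.03,"rz":0,"claw":255},{"x":-3.0,"y":2.4,"z":12,"rx":-0.09,"ry":0.03,"rz":0,"claw":255}])

```text
time_s: 8.7
position: [0.5857, 0.2512, 0.1377]
tcp_rot: [[0.789, 0.257, 0.558], [0.211, -0.966, 0.147], [0.577, 0.001, -0.817]]
force: [0.1, -0.7, -5.8]
opening: 0.134
grasp_force: 30.0
```

```bash
cat >> h.py <<'E'
a=np.radians(15);S=np.array([.588,.253]);ux=np.array([np.cos(a),np.sin(a)]);uy=np.array([-ux[1],ux[0]])
def st(x,y,z):return [*(S+x*ux/1e3+y*uy/1e3),z]
def w2():
    where();s=read_state();H=s['position']+.006*s['tcp_rot'][:,2]
    print("station xy mm",((H[:2]-S)@np.c_[ux,uy]*1e3).round(2),"tilt y",round(float(np.degrees(s['tcp_rot'][2,1])),2),"F st",(s['force'][:2]@np.c_[ux,uy]).round(1))
    s
E
python3 -c "
from h import *
w2()
for z in(.132,.126,.12):print(plan(st(0,-.5,z),15,35))"
```

```text
t 8.7 H [0.589  0.2521 0.1328] yaw 14.91 lean 35.26 F [ 0.1 -0.7 -5.8] M [-0.23  0.91 -0.04] g 30.0 op 0.134
station xy mm [ 0.74 -1.13] tilt y 0.08 F st [-0.1 -0.7]
([-1.0, -0.6, 0.2], [0.02, -0.04, -0.01])
([-4.5, -0.6, 5.1], [0.02, -0.04, -0.01])
([-7.9, -0.6, 10.0], [0.02, -0.04, -0.01])
```

Request:
apply_moves(rows=[{"x":-1.5,"y":-0.6,"z":1.3,"rx":0,"ry":0,"rz":0,"claw":255},{"x":-2.2,"y":-0.6,"z":2.4,"rx":0,"ry":0,"rz":0,"claw":255},{"x":-3.2,"y":-0.6,"z":3.8,"rx":0,"ry":0,"rz":0,"claw":255},{"x":-4.5,"y":-0.6,"z":5.1,"rx":0,"ry":0,"rz":0,"claw":255},{"x":-4.5,"y":-0.6,"z":5.1,"rx":0,"ry":0,"rz":0,"claw":255}])

```text
time_s: 9.32
position: [0.586, 0.2508, 0.1321]
tcp_rot: [[0.788, 0.255, 0.561], [0.21, -0.967, 0.145], [0.579, 0.003, -0.815]]
force: [-0.8, -2.4, -0.1]
opening: 0.136
grasp_force: 30.0
```

```bash
python3 -c "
from h import *
w2()
for z in(.132,.126,.12):print(plan(st(0,-.5,z),15,35))"
```

```text
t 9.325 H [0.5894 0.2516 0.1272] yaw 14.77 lean 35.39 F [-0.8 -2.4 -0.1] M [-0.37  0.6  -0.13] g 30.0 op 0.136
station xy mm [ 0.96 -1.66] tilt y 0.2 F st [-1.4 -2.2]
([2.0, -1.1, -4.5], [0.05, -0.07, -0.01])
([-1.4, -1.1, 0.4], [0.05, -0.07, -0.01])
([-4.9, -1.2, 5.3], [0.05, -0.07, -0.01])
```

Light contact of about 6 N came at 127 mm, so the pins stand on the rails. I'll feel along x.

Request:
apply_moves(rows=[{"x":-0.3,"y":-1.1,"z":0.4,"rx":0.04,"ry":-0.05,"rz":0,"claw":255},{"x":-1.2,"y":-1.1,"z":0.1,"rx":0.04,"ry":-0.05,"rz":0,"claw":255},{"x":-1.7,"y":-1.1,"z":-0.3,"rx":0.04,"ry":-0.05,"rz":0,"claw":255},{"x":-2.2,"y":-1.1,"z":-0.6,"rx":0.04,"ry":-0.05,"rz":0,"claw":255},{"x":-2.2,"y":-1.1,"z":-0.6,"rx":0.04,"ry":-0.05,"rz":0,"claw":255}])

```text
time_s: 9.95
position: [0.5825, 0.252, 0.13]
tcp_rot: [[0.791, 0.26, 0.553], [0.213, -0.966, 0.149], [0.573, -0.001, -0.819]]
force: [0.9, -0.6, -5.4]
opening: 0.135
grasp_force: 30.0
```

```bash
python3 -c "
from h import *
w2()"
```

```text
t 9.95 H [0.5858 0.2529 0.1251] yaw 15.06 lean 34.97 F [ 0.9 -0.6 -5.4] M [-0.37  0.87 -0.04] g 30.0 op 0.135
station xy mm [-2.18  0.49] tilt y -0.03 F st [ 0.7 -0.9]
```

At 125 mm it hangs free, so the pins are in the sockets' mouths. Lowering further.

Request:
apply_moves(rows=[{"x":-0.8,"y":0,"z":1.2,"rx":0,"ry":0,"rz":0,"claw":255},{"x":-1.7,"y":0,"z":2.4,"rx":0,"ry":0,"rz":0,"claw":255},{"x":-2.5,"y":0,"z":3.6,"rx":0,"ry":0,"rz":0,"claw":255},{"x":-2.9,"y":0,"z":4.1,"rx":0,"ry":0,"rz":0,"claw":255},{"x":-2.9,"y":0,"z":4.1,"rx":0,"ry":0,"rz":0,"claw":255}])

```text
time_s: 10.58
position: [0.5822, 0.2518, 0.1246]
tcp_rot: [[0.792, 0.259, 0.553], [0.213, -0.966, 0.148], [0.572, 0.0, -0.82]]
force: [0.0, -1.0, -5.8]
opening: 0.133
grasp_force: 30.0
```

```bash
python3 -c "
from h import *
w2()"
```

```text
t 10.575 H [0.5856 0.2527 0.1196] yaw 15.04 lean 34.9 F [ 0.  -1.  -5.8] M [-0.36  0.93 -0.02] g 30.0 op 0.133
station xy mm [-2.45  0.3 ] tilt y 0.01 F st [-0.2 -1. ]
```

Request:
apply_moves(rows=[{"x":-0.8,"y":0,"z":1.2,"rx":0,"ry":0,"rz":0,"claw":255},{"x":-1.7,"y":0,"z":2.4,"rx":0,"ry":0,"rz":0,"claw":255},{"x":-2.5,"y":0,"z":3.5,"rx":0,"ry":0,"rz":0,"claw":255},{"x":-2.9,"y":0,"z":4.2,"rx":0,"ry":0,"rz":0,"claw":255},{"x":-3.4,"y":0,"z":4.9,"rx":0,"ry":0,"rz":0,"claw":255},{"x":-3.4,"y":0,"z":4.9,"rx":0,"ry":0,"rz":0,"claw":255}])

```text
time_s: 11.32
position: [0.5829, 0.2518, 0.1193]
tcp_rot: [[0.791, 0.259, 0.554], [0.212, -0.966, 0.149], [0.574, -0.0, -0.819]]
force: [0.1, -1.1, -5.8]
opening: 0.137
grasp_force: 30.0
```

```bash
python3 -c "
from h import *
w2()"
```

```text
t 11.325 H [0.5863 0.2527 0.1144] yaw 15.02 lean 35.0 F [ 0.1 -1.1 -5.8] M [-0.31  0.98 -0.02] g 30.0 op 0.137
station xy mm [-1.74  0.2 ] tilt y -0.02 F st [-0.2 -1.1]
```

Request:
apply_moves(rows=[{"x":-0.3,"y":0,"z":0.4,"rx":0,"ry":0,"rz":0,"claw":255},{"x":-0.6,"y":0,"z":0.8,"rx":0,"ry":0,"rz":0,"claw":255},{"x":-0.9,"y":0,"z":1.2,"rx":0,"ry":0,"rz":0,"claw":255},{"x":-0.9,"y":0,"z":1.2,"rx":0,"ry":0,"rz":0,"claw":255}])

```text
time_s: 11.82
position: [0.5832, 0.2519, 0.1189]
tcp_rot: [[0.79, 0.259, 0.555], [0.212, -0.966, 0.149], [0.575, -0.0, -0.818]]
force: [-3.4, -4.1, 3.0]
opening: 0.136
grasp_force: 30.0
```

```bash
python3 -c "
from h import *
w2()"
```

```text
t 11.825 H [0.5865 0.2528 0.1139] yaw 15.02 lean 35.11 F [-3.4 -4.1  3. ] M [-0.5   0.68 -0.17] g 30.0 op 0.136
station xy mm [-1.47  0.14] tilt y -0.02 F st [-4.3 -3.1]
```

Seated at 113.9 mm with about 9 N, level and captured. Opening.

Request:
apply_moves(rows=[{"x":0,"y":0,"z":0,"rx":0,"ry":0,"rz":0,"claw":255},{"x":0,"y":0,"z":0,"rx":0,"ry":0,"rz":0,"claw":120},{"x":0,"y":0,"z":0,"rx":0,"ry":0,"rz":0,"claw":120},{"x":0,"y":0,"z":0,"rx":0,"ry":0,"rz":0,"claw":120},{"x":0,"y":0,"z":0,"rx":0,"ry":0,"rz":0,"claw":120},{"x":0,"y":0,"z":0,"rx":0,"ry":0,"rz":0,"claw":120},{"x":0,"y":0,"z":0,"rx":0,"ry":0,"rz":0,"claw":120}])

```text
time_s: 12.7
position: [0.5832, 0.2519, 0.1181]
tcp_rot: [[0.791, 0.259, 0.555], [0.212, -0.966, 0.149], [0.574, -0.0, -0.819]]
force: [-0.5, 0.6, 0.6]
opening: 0.527
grasp_force: 0.0
```

```bash
python3 -c "
from h import *
w2()"
```

```text
t 12.7 H [0.5865 0.2528 0.1132] yaw 15.03 lean 35.05 F [-0.5  0.6  0.6] M [-0.08  0.32 -0.05] g 0.0 op 0.527
station xy mm [-1.51  0.23] tilt y -0.02 F st [-0.3  0.7]
```

Request:
apply_moves(rows=[{"x":0,"y":0,"z":-10,"rx":0,"ry":0,"rz":0,"claw":120},{"x":0,"y":0,"z":-30,"rx":0,"ry":0,"rz":0,"claw":120},{"x":0,"y":0,"z":-55,"rx":0,"ry":0,"rz":0,"claw":120},{"x":0,"y":0,"z":-85,"rx":0,"ry":0,"rz":0,"claw":120},{"x":-10,"y":0,"z":-115,"rx":0,"ry":0,"rz":0,"claw":120},{"x":-30,"y":0,"z":-140,"rx":0,"ry":0,"rz":0,"claw":120},{"x":-40,"y":0,"z":-150,"rx":0,"ry":0,"rz":0,"claw":120},{"x":-40,"y":0,"z":-150,"rx":0,"ry":0,"rz":0,"claw":120},{"x":-40,"y":0,"z":-150,"rx":0,"ry":0,"rz":0,"claw":120}])

```text
time_s: 13.82
position: [0.4667, 0.2207, 0.2183]
tcp_rot: [[0.791, 0.26, 0.554], [0.213, -0.966, 0.149], [0.573, -0.0, -0.819]]
force: [0.3, -0.5, 0.4]
opening: 0.53
grasp_force: 0.0
```

```bash
python3 -c "
from h import *
w2()
im=[]
for n in('top','scene'):
    p,d=capture(n)
    c=proj(n,[*S,.1])[0].astype(int);im.append(cv2.resize(p[c[1]-60:c[1]+60,c[0]-60:c[0]+60],(400,400),interpolation=2))
cv2.imwrite('pics/e.png',np.hstack(im)[...,::-1])"
```

```text
t 13.825 H [0.47   0.2216 0.2134] yaw 15.05 lean 34.99 F [ 0.3 -0.5  0.4] M [-0.09  0.35  0.02] g 0.0 op 0.53
station xy mm [-122.07    0.17] tilt y -0.0 F st [ 0.1 -0.6]
```

View pics/e.png

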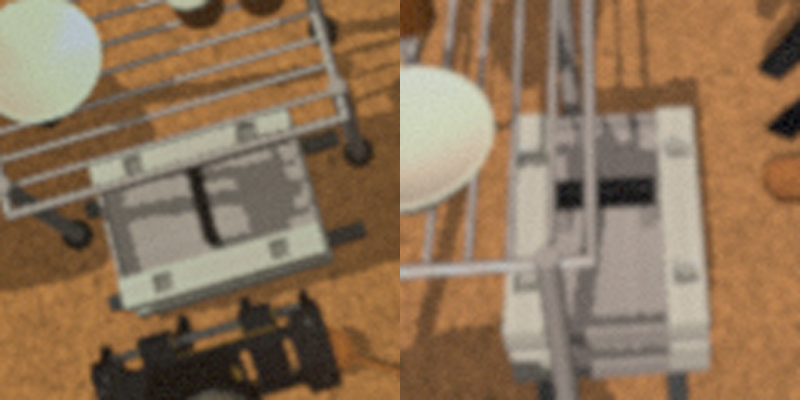

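The tray sits level and nested on the bottom tray, with its bar at (205,205) in the top half and (605,193) in the scene half. The gripper is clear.

```bash
python3 -c "
from rig import *
print(hand_in())"
```

```text
the job is handed in; nothing more can be done
None
```

The tray is stacked level on the bottom tray: the pins came home at a handle height of 113.9 mm with about 9 N of contact while still gripped, then I let go, backed the gripper clear and handed the job in at about 14 s (no verdict was returned).

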